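# Shut and lock the damp box vent

### The arm

A 6-joint arm with a two-finger parallel gripper is mounted at the origin on the work surface. World frame = base frame: x ahead of the robot, y to its left, z up, the work surface at z = 0. Lengths are in m, angles in rad, forces in N, time in s.
With the tool pointing down it reaches from about 0.4 to 0.825 m from the base axis. Payload 7 kg.
Tool frame: the origin (TCP) lies midway between the tips of the shut fingers; the grasp point (between the pads) lies 19 mm behind it; z points along the fingers, y is the direction in which the jaws open and shut (so a half turn about z gives the same grasp; the last joint's range is limited). The gripper opens to 88 mm and grips with 3 to 60 N. Pads are 19 mm wide; open, the fingers measure 130 mm over their backs; the gripper's body (78 mm by 193 mm) begins 47 mm behind the grasp point.
Start: joints at [1.46, 0.359, 0.012, 0, -1.224, -0.288], TCP at [0.262, 0.622, 0.227] pointing down, gripper open.
Joint ranges: [-3.07, 3.07], [-1.43, 2.12], [-1.02, 1.25], [-3.03, 1.67], [-3.05, -0], [-3.03, 3.03]. Speed limits (rad/s): [2.39, 2.39, 3.01, 3.14, 3.14, 3.14].

### API

Orientations are given as a rotation vector (axis times angle).
In Python, from plant import ctrl gives the robot as it stands.
- The arm moves only by the shell command python3 -m handwheel 'ROWS' [FORCE]. ROWS is JSON, a list of rows, each an object with "linear": the shift along the tool's x, y, z scaled (see below), a list of three; "angular": the turn, a rotation vector about the tool's x, y, z scaled (see below), a list of three; "hand": the closure, from -1 (fully open) to 1 (shut). A call has 1 to 12 rows; each row is the pose to reach, as a shift and turn from the pose commanded when the call began, along the tool's axes at that moment; what a row does not reach only later rows make up. The controller multiplies each number of a shift by 100 mm and each number of a turn by 30 degrees. A row lasts 1/12 s, in which the tool goes at most 41.7 mm and 7.16 degrees, less where a joint would pass 70% of its speed; a pose out of reach is approached as far as the arm can. A call with a number of a shift or a turn outside -1 to 1 is refused whole. A call with a gripper value outside its range is refused whole. The fingers move at their own pace and stop on an object; FORCE is the grip in N (left out, the last holds). Time passes only in rows, so rows that repeat a pose let the fingers close. It gives the time, the measured TCP pose, the force and the opening at its end, in the units of the state.
- ctrl.observe(): the state, without advancing time (a new reading comes with each control period).
- ctrl.camera(name): name is "scene" or "top" or "wrist"; returns a dict with "image" (384x512x3 uint8, red, green, blue), "z_map" (384x512 float32, m along the optical axis (not along the pixel's ray), 0 where there is no reading), "camera_matrix" (3x3 intrinsics, pixels), "D" ([k1, k2, p1, p2, k3] as OpenCV has them; the pictures are not rectified), "R" (3x3) and "t" (3): a world point X has camera coordinates R X + t. Camera axes: x right, y down, z forward; pixel columns grow to the right and rows downward; lengths in m; the calibration is good to about 2 mm. A picture is of the moment at which its call begins.
- ctrl.sign_off(): hands the job in, once; it reports no verdict.
Trained networks look in the newest picture that a camera, given by its name, has taken for a name from the list of things; names that differ only in an ending like _2 or _b are one class to them, and where a whole thing is asked for, a point or a joint stands for the part that bears it (a point fixed in the world has none). Each returns a list of dicts, best first, with "confidence" (0 to 1); they miss things now and then, are a little off and sometimes report something else, mostly with a low value. They report only what shows in the picture. A call takes as long as a camera call.
- ctrl.boxes_of(query, camera): "xyz" ([x, y, z] in m, in the coordinates of the camera as it stood for that picture, good to about 4 mm: the middle of the surface that is visible of it).
- ctrl.masks_of(query, camera): "mask" (384x512 bool, what is visible of it).
- ctrl.spot_point(query, camera): "xyz" ([x, y, z] in m, in the coordinates of the camera as it stood for that picture, good to about 4 mm: a listed point, or the origin of a listed thing).
The state is a dict: "time": time; "joints": joint angles; "joint_velocities": joint speeds; "effort": joint torques, N m; "position": TCP position; "orientation": TCP orientation; "ft_force": force on the tool from outside, world axes, zero at the start; "ft_torque": the same for the moment, N m; "grip_width": opening from 0.0 (shut) to 1.0 (fully open).
Only numpy, scipy, OpenCV 4.12 (cv2) and the standard library are available. Lean on these libraries where they do the work, as an engineer would, in place of code of your own. Each camera call takes 0.05 s, during which the arm holds its last target. There are 200 camera calls.

### The job

Shut the vent of the damp box and lock it: with a fingertip or the outside of the fingers push the black knob on its lid along the long leg of the L-shaped slot to the corner, then sideways along the short leg right to its end. Only push the knob, do not lift it out of the slot, and leave the pots and tools on and around the box standing where they are. Finish with the hand clear of everything.

Things in the scene. Friction and masses are not known exactly. Their poses are not given: they have to be found in the camera images.
- damp_box: Fixed damp box for clay ware, grey, white lid 286 x 226 mm, lid top 110 mm above the table. Origin: on the table under the middle of the gate plate; x axis (u) runs along the slot's long leg from start to corner, y axis (v) along its short leg from corner to end, z up. Lid spans u -113 to 173, v -113 to 113 mm. Vent openings lie at u 75 to 145 mm between rails 6 mm high.
- knob (a point): Black knob to be pushed, upright, round, 22 mm wide at the waist, 27 at the foot, 26 at the head, from 1.5 to 44 mm above the gate plate; point on its axis 23 mm above the plate. Its 10 mm pin runs in the 14 mm wide L slot; it stays upright, slides with 1 to 3 N of friction and stays where left. Only its weight (about 1.6 N) holds it down: it can be lifted out, which is not allowed.
- slot_start (a point): Point on the top of the gate plate under the knob's axis when it is at the open end of the long leg. The gate is an aluminium plate, u -60 to 60, v -34 to 66 mm of the box frame, its top 11 mm above the lid (121 mm above the table), with screw heads 2.5 mm high at its corners.
- slot_corner (a point): Point on the top of the gate plate under the knob's axis when it is at the corner (70 mm from slot_start along u). The knob can turn into the short leg only within about 3.5 mm of this.
- slot_end (a point): Point on the top of the gate plate under the knob's axis when it is at the end of the short leg (40 mm from slot_corner along v), the locked place.
- shutter (a joint): Travel of the knob and of the dark steel vent shutter along the long leg, m: 0 = at slot_start (vent open), 0.070 = at the corner (vent shut). Starts between 0 and 0.020.
- cross (a joint): Travel of the knob along the short leg, m: 0 = in line with the long leg, 0.040 = at the end of the short leg (locked). While it is in the long leg the slot lets it stray 0 to 0.0035.
- lift (a joint): Height by which the knob has been lifted out of the slot, m: 0 = seated.
- test_cup: small bisque cup, 52 mm wide, 42 mm tall, on the lid; bystander; origin: centre of its underside
- glaze_pot: small jar, 42 mm wide, 46 mm tall, on the lid; bystander; origin: centre of its underside
- rib: flat wooden rib tool, 85 x 36 x 7 mm, lying on the lid; bystander; origin: centre of its underside
- mug: clay mug, 80 mm wide plus handle, 90 mm tall, on the table beyond the box; bystander; origin: centre of its underside
- bowl: bisque bowl, 116 mm wide, 55 mm tall, on the table beyond the box; bystander; origin: centre of its underside
- glaze_bottle: grey bottle, 60 mm wide, 150 mm tall, on the table at one end of the box; bystander; origin: centre of its underside
- brush_jar: pot of brushes, 82 mm wide, about 200 mm tall with the brushes, on the table at the other end of the box; bystander; origin: centre of its underside

How it is judged:
On the way, in this order (a step that is already met when the one before it is completed fails the run):
1. the knob is pushed along the long leg to the corner (value of joint shutter above 0.0635 m and value of joint cross below 0.01 m).
2. the knob is pushed along the short leg to its end (value of joint shutter above 0.0635 m and value of joint cross above 0.034 m), for 0.2 s.
At the end, for the whole second after the job is handed in: The knob is within 6 mm of the end of the short leg and within 6.5 mm of the line of that leg (vent shut), seated in the slot (lifted less than 3 mm) and at rest; every bystander is within 20 mm of where it stood; the robot touches nothing (all of step 2 and value of joint lift below 0.003 m and velocity of joint shutter between -0.005 and 0.005 m/s and velocity of joint cross between -0.005 and 0.005 m/s and distance of each of test_cup, glaze_pot, rib, mug, bowl, glaze_bottle, brush_jar from where it was at the start of the episode below 0.02 m).
It fails at once if the knob is lifted more than 6 mm in its slot (value of joint lift above 0.006 m).
It fails at once if a bystander is shifted more than 20 mm or tipped over (distance of any of test_cup, glaze_pot, rib, mug, bowl, glaze_bottle, brush_jar from where it was at the start of the episode above 0.02 m or angle between any of test_cup, glaze_pot, rib, mug, bowl, glaze_bottle, brush_jar's own z axis and vertical above 0.4 rad).
It also fails if it takes over 48 s, if anything falls off the work surface, if the arm or the gripper's body presses on something with over 40 N, if the wrist force passes 120 N, or if a joint passes its speed limit or range.

## Working session

There is one attempt and no reset: what is moved stays moved. The work goes in short steps, Python scripts to look and compute and a shell command to move; the robot and the scene stay as the last step left them, time stands still between calls to the robot, and variables do not carry over. Pictures are saved under pics/ and viewed, about 8 in all and at most 12, crops included, and the job is handed in when it is done.

```bash
mkdir -p pics; cat > h.py <<'E'
import numpy as np, cv2
from plant import ctrl
def w(c,x): return np.array(c["R"]).T@(np.array(x)-np.array(c["t"]))
E
python3 - <<'E'
from h import *
s=ctrl.observe();print({k:np.round(s[k],3).tolist() for k in("time","position","orientation","grip_width","ft_force")})
for n in("top","scene"):
    c=ctrl.camera(n);cv2.imwrite(f"pics/{n}0.png",c["image"][:,:,::-1])
    for q in("knob","slot_start","slot_corner","slot_end","damp_box","test_cup","glaze_pot","rib","mug","bowl","glaze_bottle","brush_jar"):
        r=ctrl.spot_point(q,n)
        for d in r[:2]: print(n,q,round(d["confidence"],2),np.round(w(c,d["xyz"]),4))
E
```

```text
{'time': 0.0, 'position': [0.262, 0.622, 0.226], 'orientation': [3.078, -0.622, -0.0], 'grip_width': 0.996, 'ft_force': [-0.568, 0.804, 0.084]}
top knob 0.49 [0.5564 0.0087 0.1414]
top slot_start 0.73 [0.5522 0.0105 0.1194]
top slot_corner 0.61 [0.5642 0.0739 0.119 ]
top slot_end 0.93 [0.5267 0.0877 0.1171]
top damp_box 0.97 [0.5602 0.0454 0.0019]
top test_cup 0.76 [ 0.6284 -0.0274  0.1089]
top glaze_pot 0.69 [0.4966 0.177  0.1102]
top rib 0.74 [0.556  0.0115 0.1442]
top mug 0.74 [ 0.7298 -0.0433  0.0019]
top bowl 0.82 [ 0.7597  0.1175 -0.0028]
top glaze_bottle 0.82 [0.626  0.2616 0.0014]
top brush_jar 0.63 [ 5.838e-01 -1.522e-01 -5.000e-04]
scene knob 0.61 [0.5496 0.0139 0.1451]
scene slot_start 0.58 [0.5554 0.0068 0.122 ]
scene slot_start 0.26 [0.7553 0.1129 0.0032]
scene slot_end 0.67 [0.5296 0.086  0.1257]
scene damp_box 0.72 [ 0.5583  0.0455 -0.0009]
scene test_cup 0.73 [ 0.623  -0.0233  0.1129]
scene glaze_pot 0.74 [0.498  0.1779 0.1072]
scene mug 0.77 [ 7.241e-01 -4.490e-02  7.000e-04]
scene bowl 0.95 [0.7583 0.1136 0.0034]
scene glaze_bottle 0.8 [0.6278 0.2648 0.0019]
scene brush_jar 0.88 [ 0.5835 -0.1529 -0.0013]
```

View pics/top0.png

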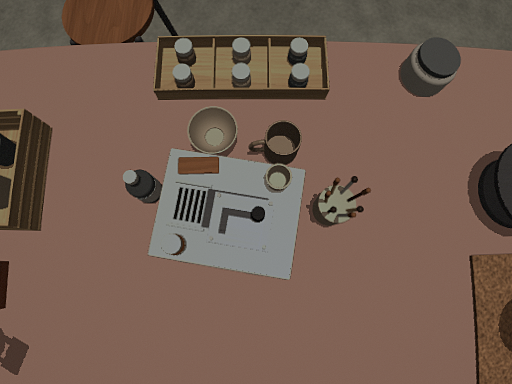

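View pics/scene0.png

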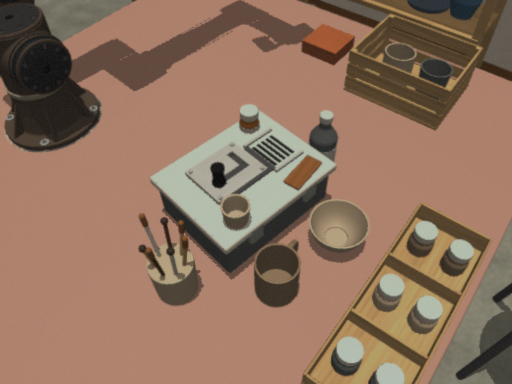

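The top view shows the knob at (258,214). The slot runs left to its corner near (224,212), then down to about (222,232). The cup is at (278,178), beyond the knob, and the pot is at (172,244). Next I fit the lid, slot and knob precisely.

```bash
cat >> h.py <<'E'
def plane(c,uv,z):
    p=cv2.undistortPoints(np.float64(uv).reshape(-1,1,2),np.array(c["camera_matrix"]),np.array(c["D"])).reshape(-1,2)
    R=np.array(c["R"]);o=-R.T@np.array(c["t"]);d=np.c_[p,np.ones(len(p))]@R
    return o+d*((z-o[2])/d[:,2])[:,None]
def cloud(c):
    v,u=np.mgrid[:384,:512];uv=np.c_[u.ravel(),v.ravel()].astype(float)
    p=cv2.undistortPoints(uv.reshape(-1,1,2),np.array(c["camera_matrix"]),np.array(c["D"])).reshape(-1,2)
    z=c["z_map"].ravel();P=np.c_[p*z[:,None],z]
    return ((P-np.array(c["t"]))@np.array(c["R"])).reshape(384,512,3)
E
python3 - <<'E'
from h import *
c=ctrl.camera("top");P=cloud(c);im=c["image"]
m=((P[...,2]>.1)&(P[...,2]<.13)&(abs(P[...,0]-.56)<.25)&(abs(P[...,1]-.06)<.25)).astype(np.uint8)
m=cv2.morphologyEx(m,cv2.MORPH_OPEN,np.ones((5,5)))
k=max(cv2.findContours(m,0,1)[0],key=cv2.contourArea)
q=plane(c,k.reshape(-1,2),.110)[:,:2].astype(np.float32)*1000
print("lid",cv2.minAreaRect(q))
hd=(P[...,2]>.15)&(P[...,2]<.18)&(abs(P[...,0]-.556)<.04)&(abs(P[...,1]-.01)<.04)
v,u=np.nonzero(hd);print("head",len(v),plane(c,[[u.mean(),v.mean()]],.165),P[hd].mean(0))
print("heights plate",np.median(P[225:240,235:260,2]))
# slot outline
g=im.max(2);
cv2.imwrite("pics/c1.png",cv2.resize(im[150:280,145:310,::-1],None,fx=4.5,fy=4.5,interpolation=cv2.INTER_CUBIC))
for n,y in(("test_cup",(.110)),("rib",.11)):
    for d in ctrl.masks_of(n,"top")[:1]:
        v,u=np.nonzero(d["mask"]);print(n,u.mean(),v.mean(),P[d["mask"]].mean(0))
print(np.round(P[205:240:3,222,2],3))
E
```

```text
lid ((563.3432006835938, 72.68972778320312), (285.37939453125, 225.08123779296875), 80.50362396240234)
head 153 [[0.55288963 0.01327323 0.165     ]] [0.55288532 0.01327591 0.16511949]
heights plate 0.12136351485503605
test_cup 277.91107078039926 176.5771324863884 [ 0.62845428 -0.02761856  0.13435332]
rib 197.90074074074073 164.97333333333333 [0.65643941 0.13316594 0.12014479]
[0.122 0.12  0.115 0.113 0.117 0.113 0.116 0.114 0.114 0.112 0.123 0.12 ]
```

View pics/c1.png

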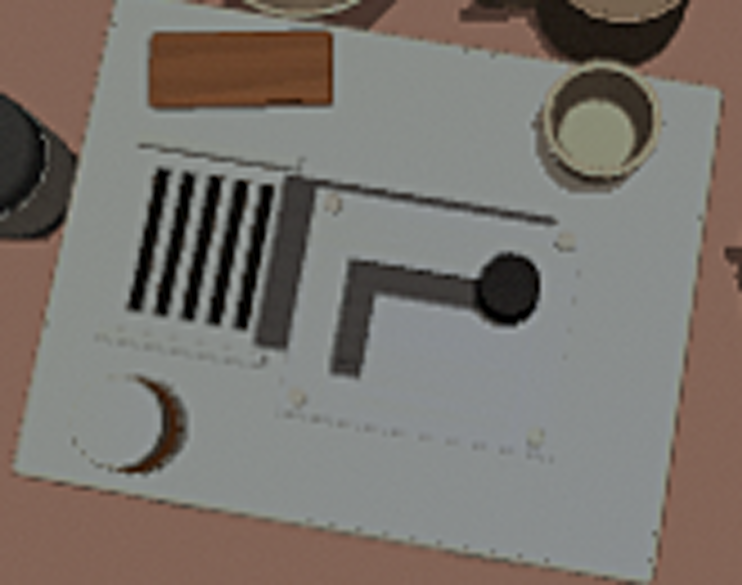

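The lid fit is 285 x 225 mm, matching the given size. That puts u at 80.5° with the origin at about (0.558, 0.043). The knob sits at u=-30, v≈0, which suggests the slot runs from u -35 to 35 and v 0 to 40. The crop shows a free strip behind the knob, with the cup well to the side. I approach with the fingers shut, tool y along v.

```bash
cat >> h.py <<'E'
from scipy.spatial.transform import Rotation as Ro
th=np.radians(80.5);U=np.array([np.cos(th),np.sin(th)]);V=np.array([-U[1],U[0]]);O=np.array([.5633,.0727])-.03*U
def box(p): d=np.array(p)[:2]-O; return np.round([d@U*1e3,d@V*1e3],1)
def go(u,v,z):
    s=ctrl.observe();R=Ro.from_rotvec(s["orientation"]).as_matrix();p=np.array(s["position"])
    T=np.r_[O+u/1e3*U+v/1e3*V,z]
    W=np.c_[-np.r_[U,0],np.r_[V,0],[0,0,-1]]
    print("t",round(s["time"],2),"uv",box(p),"z",p[2].round(4),"F",np.round(s["ft_force"],1),"shift/100mm",(R.T@(T-p)*10).round(3),"turn/30deg",(np.degrees(Ro.from_matrix(R.T@W).as_rotvec())/30).round(3),"j",np.round(s["joints"],2))
E
r='"hand":1}'
python3 -m handwheel '[{"linear":[1,1,0],"angular":[0,0,1],"hand":1},{"linear":[1,1,0],"angular":[0,0,1],"hand":1},{"linear":[1,1,0],"angular":[0,0,1],"hand":1},{"linear":[1,1,0],"angular":[0,0,1],"hand":1},{"linear":[1,1,0],"angular":[0,0,1],"hand":1},{"linear":[1,1,0],"angular":[0,0,1],"hand":1}]' 20
python3 -m handwheel '[{"linear":[1,0.2,0],"angular":[0,0,1],"hand":1},{"linear":[1,0.2,0],"angular":[0,0,1],"hand":1},{"linear":[1,0.2,0],"angular":[0,0,1],"hand":1},{"linear":[1,0.2,0],"angular":[0,0,1],"hand":1},{"linear":[1,0.2,0],"angular":[0,0,1],"hand":1},{"linear":[1,0.2,0],"angular":[0,0,1],"hand":1}]'
python3 -m handwheel '[{"linear":[1,-0.3,0],"angular":[0,0,0.55],"hand":1},{"linear":[1,-0.3,0],"angular":[0,0,0.55],"hand":1},{"linear":[1,-0.3,0],"angular":[0,0,0.55],"hand":1},{"linear":[1,-0.3,0],"angular":[0,0,0.55],"hand":1},{"linear":[1,-0.3,0],"angular":[0,0,0.55],"hand":1}]'
python3 -c "
from h import *
go(-60,0,.22)"
```

```text
time: 1.95
position: [0.316, 0.4904, 0.2274]
orientation: [-2.811, 1.4, 0.0]
ft_force: [0.5, 0.8, -0.6]
grip_width: 0.603
time: 2.45
position: [0.3599, 0.4001, 0.2266]
orientation: [-2.359, 2.074, 0.0]
ft_force: [-0.1, -0.2, 0.1]
grip_width: 0.147
time: 2.87
position: [0.4024, 0.3041, 0.2266]
orientation: [-2.038, 2.391, 0.0]
ft_force: [-0.1, 1.5, 0.5]
grip_width: 0.007
t 2.87 uv [231.6 196.9] z 0.2266 F [-0.1  1.5  0.5] shift/100mm [ 2.929 -1.949  0.066] turn/30deg [-0.     0.001  0.013] j [ 1.04  0.08 -0.36  0.   -1.14 -1.2 ]
```

```bash
python3 -m handwheel '[{"linear":[1,-0.65,0],"angular":[0,0,0],"hand":1},{"linear":[1,-0.65,0],"angular":[0,0,0],"hand":1},{"linear":[1,-0.65,0],"angular":[0,0,0],"hand":1},{"linear":[1,-0.65,0],"angular":[0,0,0],"hand":1}]'
python3 -m handwheel '[{"linear":[1,-0.65,0],"angular":[0,0,0],"hand":1},{"linear":[1,-0.65,0],"angular":[0,0,0],"hand":1},{"linear":[1,-0.65,0],"angular":[0,0,0],"hand":1},{"linear":[1,-0.65,0],"angular":[0,0,0],"hand":1}]'
python3 -m handwheel '[{"linear":[0.95,-0.65,0],"angular":[0,0,0],"hand":1},{"linear":[0.95,-0.65,0],"angular":[0,0,0],"hand":1},{"linear":[0.95,-0.65,0],"angular":[0,0,0],"hand":1},{"linear":[0.95,-0.65,0],"angular":[0,0,0],"hand":1},{"linear":[0.95,-0.65,0],"angular":[0,0,0],"hand":1}]'
python3 - <<'E'
from h import *
go(-60,0,.138)
for n in("wrist","scene"):
    c=ctrl.camera(n);cv2.imwrite(f"pics/{n}1.png",c["image"][:,:,::-1])
    for q in("knob","slot_start","slot_corner","slot_end","test_cup"):
        for d in ctrl.spot_point(q,n)[:1]: x=w(c,d["xyz"]);print(n,q,round(d["confidence"],2),box(x),x[2].round(4))
E
```

```text
time: 3.2
position: [0.4511, 0.1921, 0.2264]
orientation: [2.036, -2.392, 0.001]
ft_force: [0.1, 0.2, -0.7]
grip_width: 0.008
time: 3.53
position: [0.4996, 0.0827, 0.2262]
orientation: [2.035, -2.392, 0.001]
ft_force: [-1.0, 1.3, -0.5]
grip_width: 0.009
time: 3.95
position: [0.5475, -0.019, 0.2257]
orientation: [2.034, -2.393, -0.001]
ft_force: [-1.1, 1.1, 0.3]
grip_width: 0.006
t 3.95 uv [-63.1   0.4] z 0.2257 F [-1.1  1.1  0.3] shift/100mm [-0.031 -0.005  0.877] turn/30deg [ 0.002 -0.001  0.008] j [ 0.32  0.15 -0.27 -0.   -1.15 -0.48]
wrist knob 0.77 [-33.4   2.1] 0.1434
wrist slot_start 0.56 [-34.3   2.5] 0.1197
wrist slot_corner 0.98 [36.3 -2.3] 0.1199
wrist test_cup 0.74 [-58.5 -74.5] 0.1085
scene knob 0.54 [-30.8   2.6] 0.1449
scene slot_start 0.82 [-38.7  -3. ] 0.123
scene slot_corner 0.81 [37.9 -0.5] 0.1214
scene slot_end 0.89 [37.9 38.7] 0.1229
scene test_cup 0.75 [-53.9 -77.2] 0.1133
```

View pics/wrist1.png

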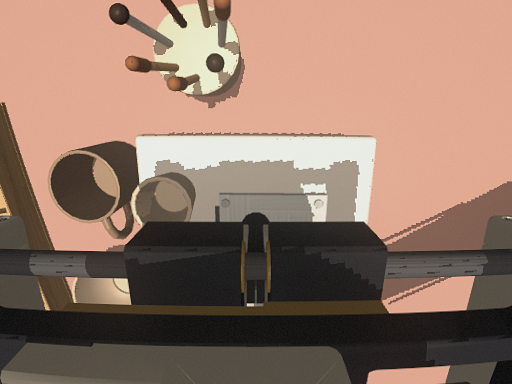

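The wrist view shows the brush jar at the top (200,50), the lid edge at row 135 and the cup at (160,205). The black finger blocks span columns 130-385, and a dark tip shows at (256,218). I check by projection whether that is the knob and how big the fingers really are.

```bash
python3 - <<'E'
from h import *
c=ctrl.camera("wrist");P=cloud(c)
R,t=np.array(c["R"]),np.array(c["t"])
print("cam",box(-R.T@t),(-R.T@t)[2],"axis",R[2])
def pr(u,v,z):
    X=np.r_[O+u/1e3*U+v/1e3*V,z];return cv2.projectPoints(X.reshape(1,3),cv2.Rodrigues(R)[0],t,np.array(c["camera_matrix"]),np.array(c["D"]))[0].ravel().round(0)
print("tcp",pr(-63,0,.2257),"knobtop",pr(-31,0,.165),"plate edge",pr(-60,0,.121))
for r in (212,218,230,245,260,280,300):
    print(r,[(*box(P[r,k]),P[r,k,2].round(3)) for k in (135,180,235,256,275,330,380)])
c=ctrl.camera("scene");im=c["image"];cv2.imwrite("pics/s2.png",cv2.resize(im[20:270,100:400,::-1],None,fx=2.4,fy=2.4,interpolation=cv2.INTER_CUBIC))
E
```

```text
cam [-136.4    0.5] 0.3842443262148511 axis [ 0.04452059  0.2651281  -0.96318482]
tcp [254. 241.] knobtop [255. 245.] plate edge [255. 195.]
212 [(np.float64(-53.8), np.float64(-100.3), np.float64(0.151)), (np.float64(-42.7), np.float64(-70.8), np.float64(0.119)), (np.float64(-43.6), np.float64(-18.5), np.float64(0.121)), (np.float64(-44.3), np.float64(1.2), np.float64(0.123)), (np.float64(-43.9), np.float64(18.9), np.float64(0.121)), (np.float64(-39.7), np.float64(73.8), np.float64(0.109)), (np.float64(-0.9), np.float64(173.3), np.float64(-0.001))]
218 [(np.float64(-48.7), np.float64(-100.7), np.float64(0.152)), (np.float64(-44.4), np.float64(-65.5), np.float64(0.14)), (np.float64(-37.2), np.float64(-18.6), np.float64(0.12)), (np.float64(-42.3), np.float64(1.2), np.float64(0.133)), (np.float64(-37.6), np.float64(19.1), np.float64(0.121)), (np.float64(-33.5), np.float64(74.2), np.float64(0.11)), (np.float64(7.8), np.float64(174.2), np.float64(-0.0))]
230 [(np.float64(27.0), np.float64(-169.1), np.float64(-0.001)), (np.float64(-102.6), np.float64(-21.4), np.float64(0.304)), (np.float6
[... 1229 characters left out ...]
)), (np.float64(-93.1), np.float64(-4.8), np.float64(0.315)), (np.float64(34.0), np.float64(1.5), np.float64(0.113)), (np.float64(-93.1), np.float64(5.8), np.float64(0.315)), (np.float64(-93.2), np.float64(20.3), np.float64(0.315)), (np.float64(-93.0), np.float64(33.9), np.float64(0.315))]
300 [(np.float64(-86.5), np.float64(-32.3), np.float64(0.315)), (np.float64(-86.6), np.float64(-19.9), np.float64(0.315)), (np.float64(-87.9), np.float64(-4.8), np.float64(0.317)), (np.float64(52.4), np.float64(1.5), np.float64(0.121)), (np.float64(-87.2), np.float64(5.9), np.float64(0.316)), (np.float64(-87.3), np.float64(20.7), np.float64(0.316)), (np.float64(-86.7), np.float64(34.7), np.float64(0.316))]
```

View pics/s2.png

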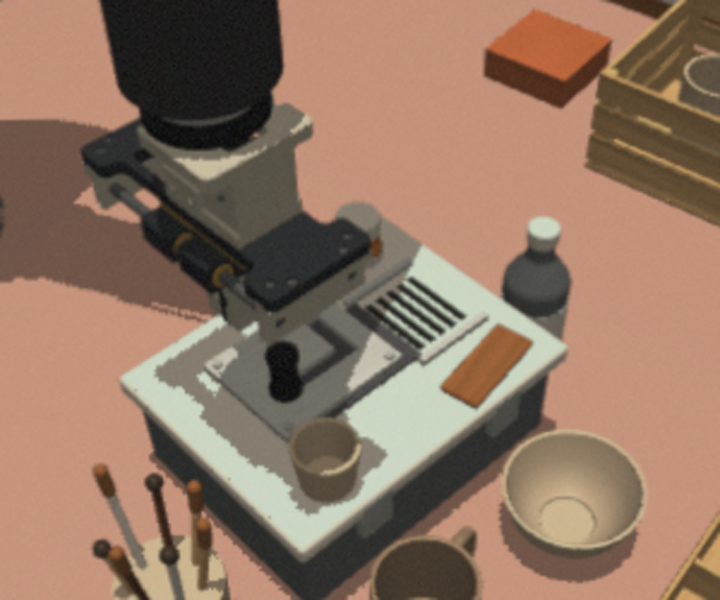

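The scene crop shows the knob at crop (284,370) and the hand above it, but the fingertips are not clear. I look for them in the depth maps.

```bash
python3 - <<'E'
from h import *
p=np.array(ctrl.observe()["position"])
for n in("scene","top","wrist"):
    c=ctrl.camera(n);P=cloud(c);R,t=np.array(c["R"]),np.array(c["t"])
    px=cv2.projectPoints(p.reshape(1,3),cv2.Rodrigues(R)[0],t,np.array(c["camera_matrix"]),np.array(c["D"]))[0].ravel()
    print(n,"tcp px",px.round(0),"crop",((px-[100,20])*2.4).round(0))
    d=(P-np.r_[O,0]); u=d[...,:2]@U*1e3;v=d[...,:2]@V*1e3;z=P[...,2]
    for a in np.arange(.17,.40,.015):
        m=(z>=a)&(z<a+.015)&(abs(u+63)<130)&(abs(v)<130)&(c["z_map"]>0)
        if m.sum()>5: print(round(a,3),m.sum(),"u",np.percentile(u[m],[1,99]).round(0),"v",np.percentile(v[m],[1,99]).round(0))
E
```

```text
scene tcp px [198. 151.] crop [236. 315.]
0.17 63 u [-193. -149.] v [-93. -53.]
0.23 111 u [-75. -58.] v [-17.  17.]
0.245 81 u [-75. -63.] v [-18.  12.]
0.26 23 u [-75. -71.] v [-19.  -4.]
0.29 463 u [-103.  -26.] v [-89.  85.]
0.305 1060 u [-103.  -31.] v [-94.  84.]
0.32 826 u [-103.  -28.] v [-97.  94.]
0.335 1902 u [-101.  -27.] v [-96.  95.]
0.35 412 u [-90. -42.] v [-51.  16.]
0.365 307 u [-87. -42.] v [-51. -20.]
0.38 1101 u [-103.  -26.] v [-51.  11.]
0.395 623 u [-101.  -39.] v [-37.  12.]
top tcp px [278. 212.] crop [426. 460.]
0.17 7 u [-193. -191.] v [-23. -18.]
0.185 6 u [-193. -192.] v [-23. -17.]
0.29 18 u [-102.  -54.] v [35. 35.]
0.305 153 u [-101.  -32.] v [30. 68.]
0.32 407 u [-102.  -25.] v [39. 96.]
0.335 1134 u [-101.  -26.] v [41. 96.]
wrist tcp px [257. 242.] crop [376. 532.]
0.17 356 u [-193. -150.] v [-90. -22.]
0.215 30 u [-74. -73.] v [-3.  4.]
0.23 300 u [-76. -69.] v [-6.  7.]
0.245 213 u [-75. -71.] v [-5.  6.]
0.26 415 u [-75. -55.] v [-4.  5.]
0.275 41 u [-70. -57.] v [-3.  5.]
0.29 6720 u [-103.  -34.] v [-81.  82.]
0.305 27120 u [-103.  -52.] v [-79.  81.]
0.32 22069 u [-91. -71.] v [-59.  67.]
0.335 13074 u [-91. -84.] v [-50.  49.]
```

The fingers span v ±18 and u ±9.5 around the TCP, as expected. I lower to 14 mm above the plate, then push to about 15 mm short of the corner.

```bash
python3 -m handwheel '[{"linear":[0,0,0.3],"angular":[0,0,0],"hand":1},{"linear":[0,0,0.6],"angular":[0,0,0],"hand":1},{"linear":[0,0,0.8],"angular":[0,0,0],"hand":1},{"linear":[0,0,0.9],"angular":[0,0,0],"hand":1},{"linear":[0,0,0.9],"angular":[0,0,0],"hand":1}]'
python3 -m handwheel '[{"linear":[-0.05,0,0],"angular":[0,0,0],"hand":1},{"linear":[-0.1,0,0],"angular":[0,0,0],"hand":1},{"linear":[-0.15,0,0],"angular":[0,0,0],"hand":1},{"linear":[-0.2,0,0],"angular":[0,0,0],"hand":1},{"linear":[-0.25,0,0],"angular":[0,0,0],"hand":1},{"linear":[-0.3,0,0],"angular":[0,0,0],"hand":1},{"linear":[-0.35,0,0],"angular":[0,0,0],"hand":1},{"linear":[-0.4,0,0],"angular":[0,0,0],"hand":1},{"linear":[-0.45,0,0],"angular":[0,0,0],"hand":1},{"linear":[-0.5,0,0],"angular":[0,0,0],"hand":1},{"linear":[-0.55,0,0],"angular":[0,0,0],"hand":1},{"linear":[-0.6,0,0],"angular":[0,0,0],"hand":1}]'
python3 - <<'E'
from h import *
go(12,0,.135)
for n in("wrist","scene","top"):
    c=ctrl.camera(n);P=cloud(c)
    for d in ctrl.spot_point("knob",n)[:1]: x=w(c,d["xyz"]);print(n,round(d["confidence"],2),box(x),x[2].round(4))
E
```

```text
time: 5.22
position: [0.5452, -0.0194, 0.1344]
orientation: [2.03, -2.393, -0.003]
ft_force: [-0.3, 0.6, -0.1]
grip_width: 0.008
time: 6.22
position: [0.5564, 0.0407, 0.1366]
orientation: [2.033, -2.395, 0.0]
ft_force: [0.0, -2.3, 1.8]
grip_width: 0.004
t 6.22 uv [-2.7  1.5] z 0.1366 F [ 0.  -2.3  1.8] shift/100mm [-0.147 -0.015  0.016] turn/30deg [ 0.    -0.     0.005] j [ 0.42  0.24 -0.37  0.   -0.95 -0.59]
wrist 0.51 [18.4  1. ] 0.1423
```

```bash
python3 -m handwheel '[{"linear":[-0.04,0,0],"angular":[0,0,0],"hand":1},{"linear":[-0.08,0,0],"angular":[0,0,0],"hand":1},{"linear":[-0.11,0,0],"angular":[0,0,0],"hand":1},{"linear":[-0.13,0,0],"angular":[0,0,0],"hand":1},{"linear":[-0.15,0,0],"angular":[0,0,0],"hand":1},{"linear":[-0.15,0,0],"angular":[0,0,0],"hand":1}]'
python3 - <<'E'
from h import *
go(12,0,.135)
for n in("wrist","scene","top"):
    c=ctrl.camera(n)
    for d in ctrl.spot_point("knob",n)[:1]: x=w(c,d["xyz"]);print(n,round(d["confidence"],2),box(x),x[2].round(4))
E
```

```text
time: 7.02
position: [0.5588, 0.0554, 0.1364]
orientation: [2.033, -2.395, -0.0]
ft_force: [-0.8, -1.4, -0.8]
grip_width: 0.006
t 7.02 uv [12.2  1.6] z 0.1364 F [-0.8 -1.4 -0.8] shift/100mm [ 0.002 -0.016  0.014] turn/30deg [0.    0.    0.006] j [ 0.45  0.25 -0.36 -0.   -0.96 -0.61]
wrist 0.54 [31.8  3. ] 0.1403
scene 0.54 [37.1  1.3] 0.147
top 0.72 [ -55.2 -182.2] -0.0001
```

```bash
python3 -m handwheel '[{"linear":[-0.01,0,0],"angular":[0,0,0],"hand":1},{"linear":[-0.02,0,0],"angular":[0,0,0],"hand":1},{"linear":[-0.02,0,0],"angular":[0,0,0],"hand":1}]'
python3 -m handwheel '[{"linear":[-0.01,0,0],"angular":[0,0,0],"hand":1},{"linear":[-0.015,0,0],"angular":[0,0,0],"hand":1},{"linear":[-0.015,0,0],"angular":[0,0,0],"hand":1}]'
python3 -c "
from h import *
go(12,0,.135)"
```

```text
time: 7.57
position: [0.5591, 0.0564, 0.1367]
orientation: [2.032, -2.394, 0.001]
ft_force: [0.1, -4.1, 1.2]
grip_width: 0.003
time: 7.82
position: [0.559, 0.0571, 0.1368]
orientation: [2.031, -2.394, 0.001]
ft_force: [0.0, -8.4, 3.2]
grip_width: 0.007
t 7.82 uv [13.9  1.7] z 0.1368 F [ 0.  -8.4  3.2] shift/100mm [ 0.019 -0.017  0.018] turn/30deg [ 0.001 -0.004  0.005] j [ 0.45  0.25 -0.36  0.   -0.96 -0.62]
```

The force has risen to 8 N with no travel, so the knob is against the corner stop. I back off, lift, cross over to the -v side of the knob and look.

```bash
python3 -m handwheel '[{"linear":[0.15,0,0],"angular":[0,0,0],"hand":1},{"linear":[0.3,0,0],"angular":[0,0,0],"hand":1},{"linear":[0.3,0,-0.3],"angular":[0,0,0],"hand":1},{"linear":[0.3,0,-0.6],"angular":[0,0,0],"hand":1},{"linear":[0.3,-0.25,-0.6],"angular":[0,0,0],"hand":1},{"linear":[0.3,-0.5,-0.6],"angular":[0,0,0],"hand":1},{"linear":[0.05,-0.5,-0.6],"angular":[0,0,0],"hand":1},{"linear":[-0.22,-0.5,-0.6],"angular":[0,0,0],"hand":1},{"linear":[-0.22,-0.5,-0.6],"angular":[0,0,0],"hand":1}]'
python3 - <<'E'
from h import *
go(36,-48,.135)
for n in("wrist","scene"):
    c=ctrl.camera(n)
    for q in("knob","slot_corner","slot_end"):
        for d in ctrl.spot_point(q,n)[:1]: x=w(c,d["xyz"]);print(n,q,round(d["confidence"],2),box(x),x[2].round(4))
    P=cloud(c);hd=(P[...,2]>.159)&(P[...,2]<.172)&(np.linalg.norm(P[...,:2]-(O+.035*U),axis=2)<.03)
    if hd.sum(): print("head",hd.sum(),box(P[hd].mean(0)),"umin/max",[box(p) for p in (P[hd].min(0),P[hd].max(0))])
    if n=="wrist": cv2.imwrite("pics/w3.png",c["image"][:,:,::-1])
E
```

```text
time: 8.57
position: [0.6132, 0.074, 0.196]
orientation: [-2.033, 2.394, 0.001]
ft_force: [-0.3, -0.3, -0.3]
grip_width: 0.008
t 8.57 uv [ 39.5 -49. ] z 0.196 F [-0.3 -0.3 -0.3] shift/100mm [0.036 0.011 0.61 ] turn/30deg [-0.     0.002  0.006] j [ 0.44  0.29 -0.16 -0.   -1.12 -0.6 ]
wrist knob 0.74 [31.4  0.9] 0.142
wrist slot_corner 0.64 [34.8 -2.5] 0.1183
wrist slot_end 0.75 [33.  37.5] 0.1203
head 843 [30.4 -0.9] umin/max [array([19. ,  9.7]), array([ 42.3, -11.7])]
scene knob 0.54 [32.7  2.8] 0.1444
scene slot_corner 0.95 [35.9 -1. ] 0.1222
scene slot_end 0.92 [34.8 36.3] 0.1274
head 139 [33.5 -1.9] umin/max [array([20.3, 10. ]), array([ 50.6, -11.5])]
```

View pics/w3.png

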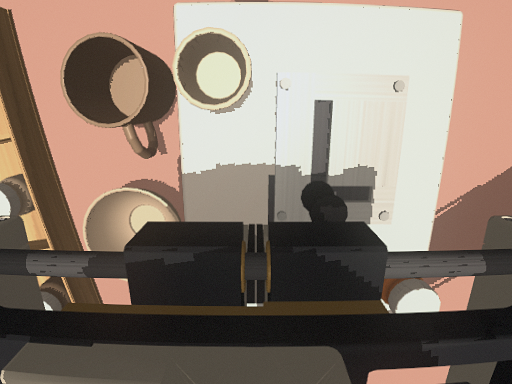

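The wrist view shows the knob's foot at (318,195), in line with the short leg (row 193, columns 340-372), so it sits at the corner. The fingers stand on the open -v side. I go down and push along +v.

```bash
python3 -m handwheel '[{"linear":[0.04,0,0.1],"angular":[0,0,0],"hand":1},{"linear":[0.04,0,0.3],"angular":[0,0,0],"hand":1},{"linear":[0.04,0,0.5],"angular":[0,0,0],"hand":1},{"linear":[0.04,0,0.6],"angular":[0,0,0],"hand":1},{"linear":[0.04,0,0.6],"angular":[0,0,0],"hand":1}]'
python3 -m handwheel '[{"linear":[0,0.05,0],"angular":[0,0,0],"hand":1},{"linear":[0,0.1,0],"angular":[0,0,0],"hand":1},{"linear":[0,0.14,0],"angular":[0,0,0],"hand":1},{"linear":[0,0.18,0],"angular":[0,0,0],"hand":1},{"linear":[0,0.22,0],"angular":[0,0,0],"hand":1},{"linear":[0,0.26,0],"angular":[0,0,0],"hand":1},{"linear":[0,0.3,0],"angular":[0,0,0],"hand":1},{"linear":[0,0.34,0],"angular":[0,0,0],"hand":1},{"linear":[0,0.38,0],"angular":[0,0,0],"hand":1},{"linear":[0,0.4,0],"angular":[0,0,0],"hand":1}]'
python3 - <<'E'
from h import *
go(36,6,.135)
for n in("wrist","scene"):
    c=ctrl.camera(n)
    for d in ctrl.spot_point("knob",n)[:1]: x=w(c,d["xyz"]);print(n,round(d["confidence"],2),box(x),x[2].round(4))
E
```

```text
time: 9.38
position: [0.6097, 0.0672, 0.1335]
orientation: [2.029, -2.392, -0.003]
ft_force: [-0.5, -1.0, -0.9]
grip_width: 0.004
time: 10.22
position: [0.5717, 0.0748, 0.1367]
orientation: [-2.033, 2.395, 0.0]
ft_force: [0.6, -0.7, 1.7]
grip_width: 0.006
t 10.22 uv [33.4 -7.9] z 0.1367 F [ 0.6 -0.7  1.7] shift/100mm [-0.026  0.139  0.017] turn/30deg [-0.     0.001  0.005] j [ 0.47  0.27 -0.33 -0.   -0.97 -0.63]
```

```bash
python3 -m handwheel '[{"linear":[0,0.04,0],"angular":[0,0,0],"hand":1},{"linear":[0,0.08,0],"angular":[0,0,0],"hand":1},{"linear":[0,0.1,0],"angular":[0,0,0],"hand":1},{"linear":[0,0.12,0],"angular":[0,0,0],"hand":1},{"linear":[0,0.12,0],"angular":[0,0,0],"hand":1}]'
python3 - <<'E'
from h import *
go(34,6,.137)
for n in("wrist","scene","top"):
    c=ctrl.camera(n)
    for d in ctrl.spot_point("knob",n)[:1]: x=w(c,d["xyz"]);print(n,round(d["confidence"],2),box(x),x[2].round(4))
    P=cloud(c);hd=(P[...,2]>.159)&(P[...,2]<.172)&(np.linalg.norm(P[...,:2]-(O+.035*U+.035*V),axis=2)<.03)
    if hd.sum(): print("head",hd.sum(),box(P[hd].mean(0)))
    if n=="wrist": cv2.imwrite("pics/w4.png",c["image"][:,:,::-1])
E
```

```text
time: 10.83
position: [0.5597, 0.0766, 0.1365]
orientation: [2.033, -2.395, -0.0]
ft_force: [0.9, -0.7, -0.1]
grip_width: 0.002
t 10.83 uv [33.2  4.1] z 0.1365 F [ 0.9 -0.7 -0.1] shift/100mm [-0.008  0.019 -0.005] turn/30deg [ 0.001 -0.     0.005] j [ 0.48  0.26 -0.36 -0.   -0.96 -0.65]
wrist 0.41 [105.2 -83.3] 0.1132
scene 0.47 [109.1 -85.4] 0.1105
head 13 [22.9 24.4]
top 0.58 [30.5 30.5] 0.1407
head 73 [34.5 40.5]
```

View pics/w4.png

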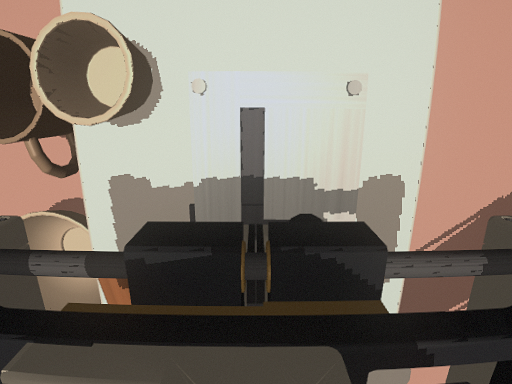

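The wrist view shows the knob head at (308,218), just beside the fingers, with the long leg empty (column 252). I press on gently to the end stop.

```bash
python3 -m handwheel '[{"linear":[0,0.02,0],"angular":[0,0,0],"hand":1},{"linear":[0,0.03,0],"angular":[0,0,0],"hand":1},{"linear":[0,0.03,0],"angular":[0,0,0],"hand":1}]'
python3 -m handwheel '[{"linear":[0,0.015,0],"angular":[0,0,0],"hand":1},{"linear":[0,0.02,0],"angular":[0,0,0],"hand":1},{"linear":[0,0.02,0],"angular":[0,0,0],"hand":1}]'
python3 -c "
from h import *
go(34,6,.137)"
```

```text
time: 11.38
position: [0.5572, 0.077, 0.1366]
orientation: [-2.033, 2.395, -0.0]
ft_force: [1.5, -0.4, -0.3]
grip_width: 0.005
time: 11.63
position: [0.5552, 0.0773, 0.1366]
orientation: [2.033, -2.395, -0.0]
ft_force: [1.4, -0.1, -0.3]
grip_width: 0.005
t 11.63 uv [33.3  8.7] z 0.1366 F [ 1.4 -0.1 -0.3] shift/100mm [-0.007 -0.027 -0.004] turn/30deg [0.    0.    0.005] j [ 0.49  0.25 -0.37 -0.   -0.96 -0.65]
```

Still sliding at 1.4 N, so I continue in small steps.

```bash
python3 -m handwheel '[{"linear":[0,0.015,0],"angular":[0,0,0],"hand":1},{"linear":[0,0.02,0],"angular":[0,0,0],"hand":1},{"linear":[0,0.02,0],"angular":[0,0,0],"hand":1}]'
python3 -m handwheel '[{"linear":[0,0.015,0],"angular":[0,0,0],"hand":1},{"linear":[0,0.02,0],"angular":[0,0,0],"hand":1},{"linear":[0,0.02,0],"angular":[0,0,0],"hand":1}]'
python3 - <<'E'
from h import *
go(34,6,.137)
c=ctrl.camera("top");P=cloud(c);hd=(P[...,2]>.159)&(P[...,2]<.172)&(np.linalg.norm(P[...,:2]-(O+.035*U+.035*V),axis=2)<.03)
print("head",hd.sum(),box(P[hd].mean(0)))
E
```

```text
time: 11.88
position: [0.5536, 0.0777, 0.1367]
orientation: [-2.033, 2.395, -0.0]
ft_force: [2.1, -0.7, -0.9]
grip_width: 0.001
time: 12.13
position: [0.5527, 0.078, 0.1372]
orientation: [-2.032, 2.393, -0.003]
ft_force: [6.4, -1.4, -1.3]
grip_width: 0.007
t 12.13 uv [33.5 11.3] z 0.1372 F [ 6.4 -1.4 -1.3] shift/100mm [-0.005 -0.053  0.002] turn/30deg [-0.005  0.001  0.006] j [ 0.49  0.24 -0.37  0.   -0.95 -0.66]
head 50 [33.2 47.9]
```

The force has risen to 6.4 N and travel has ended, so the knob is at the end stop. I back off, lift well clear and check.

```bash
python3 -m handwheel '[{"linear":[0,-0.05,0],"angular":[0,0,0],"hand":1},{"linear":[0,-0.2,0],"angular":[0,0,0],"hand":1},{"linear":[0,-0.35,0],"angular":[0,0,0],"hand":1},{"linear":[0,-0.35,-0.3],"angular":[0,0,0],"hand":1},{"linear":[0,-0.35,-0.6],"angular":[0,0,0],"hand":1},{"linear":[0,-0.35,-1],"angular":[0,0,0],"hand":1},{"linear":[0,-0.35,-1],"angular":[0,0,0],"hand":1}]'
python3 -m handwheel '[{"linear":[-0.4,0.3,0],"angular":[0,0,0],"hand":1},{"linear":[-0.8,0.6,0],"angular":[0,0,0],"hand":1},{"linear":[-1,1,0],"angular":[0,0,0],"hand":1},{"linear":[-1,1,0],"angular":[0,0,0],"hand":1},{"linear":[-1,1,0],"angular":[0,0,0],"hand":1}]'
python3 -m handwheel '[{"linear":[-0.4,0.4,0],"angular":[0,0,0],"hand":1},{"linear":[-0.8,0.8,0],"angular":[0,0,0],"hand":1},{"linear":[-1,1,0],"angular":[0,0,0],"hand":1},{"linear":[-1,1,0],"angular":[0,0,0],"hand":1},{"linear":[-1,1,0],"angular":[0,0,0],"hand":1},{"linear":[-1,1,0],"angular":[0,0,0],"hand":1}]'
python3 - <<'E'
from h import *
go(34,6,.137)
for n in("top","scene"):
    c=ctrl.camera(n);P=cloud(c);hd=(P[...,2]>.159)&(P[...,2]<.185)&(np.linalg.norm(P[...,:2]-(O+.035*U+.035*V),axis=2)<.035)
    if hd.sum(): print(n,"head",hd.sum(),box(P[hd].mean(0)),P[hd].mean(0)[2])
    for q in("knob","slot_corner","slot_end","test_cup","glaze_pot","rib","mug","bowl","glaze_bottle","brush_jar"):
        for d in ctrl.spot_point(q,n)[:1]: x=w(c,d["xyz"]);print(n,q,round(d["confidence"],2),x.round(4),box(x))
    if n=="top": cv2.imwrite("pics/c5.png",cv2.resize(c["image"][150:280,145:310,::-1],None,fx=4.5,fy=4.5,interpolation=cv2.INTER_CUBIC))
E
```

```text
time: 12.77
position: [0.5892, 0.0727, 0.2443]
orientation: [-2.029, 2.388, -0.008]
ft_force: [1.6, 0.3, 1.5]
grip_width: 0.005
time: 13.18
position: [0.5009, 0.1893, 0.2367]
orientation: [2.037, -2.392, -0.002]
ft_force: [-0.0, 0.0, 0.3]
grip_width: 0.006
time: 13.68
position: [0.4206, 0.3026, 0.2364]
orientation: [2.035, -2.392, 0.0]
ft_force: [0.6, -0.1, -0.2]
grip_width: 0.004
t 13.68 uv [233.2 178.7] z 0.2364 F [ 0.6 -0.1 -0.2] shift/100mm [ 2.    -1.718  0.994] turn/30deg [ 0.001 -0.001  0.009] j [ 1.    0.09 -0.31 -0.   -1.16 -1.16]
top head 155 [34.9 40.6] 0.1651582586352338
top knob 0.56 [0.5286 0.0826 0.1418] [34.  35.8]
top slot_end 0.56 [0.5243 0.0844 0.1175] [35.1 40.4]
top test_cup 0.72 [ 0.6298 -0.0298  0.1093] [-60.1 -82.5]
top glaze_pot 0.78 [0.4959 0.1767 0.1121] [121.5  83.6]
top rib 0.96 [0.6605 0.1348 0.11  ] [107.3 -85.6]
top mug 0.81 [ 0.7299 -0.0434  0.0031] [ -57.  -183.5]
top bowl 0.77 [ 0.7606  0.1156 -0.0038] [ 104.9 -187.5]
top glaze_bottle 0.9 [ 6.284e-01  2.621e-01 -6.000e-04] [227.5 -32.9]
top brush_jar 0.86 [ 0.5867 -0.151   0.0038] [-186.8  -60.1]
scene head 134 [33.7 37.7] 0.1653265204363119
scene knob 0.65 [0.5214 0.0867 0.1447] [36.9 43.6]
scene slot_corner 0.57 [0.566  0.0797 0.1217] [37.4 -1.5]
scene slot_end 0.95 [0.5271 0.0852 0.1249] [36.3 37.8]
scene test_cup 0.67 [ 0.6265 -0.0235  0.1149] [-54.5 -78.2]
scene glaze_pot 0.85 [0.4956 0.176  0.1044] [120.7  83.9]
scene rib 0.63 [0.6607 0.1394 0.1109] [111.9 -85. ]
scene mug 0.82 [ 0.7256 -0.0412  0.001 ] [ -55.6 -178.9]
scene bowl 0.7 [0.7552 0.114  0.0054] [ 102.4 -182.4]
scene glaze_bottle 0.83 [0.6234 0.2652 0.0037] [229.8 -27.5]
scene brush_jar 0.91 [ 5.824e-01 -1.562e-01 -4.000e-04] [-192.6  -56.6]
```

View pics/c5.png

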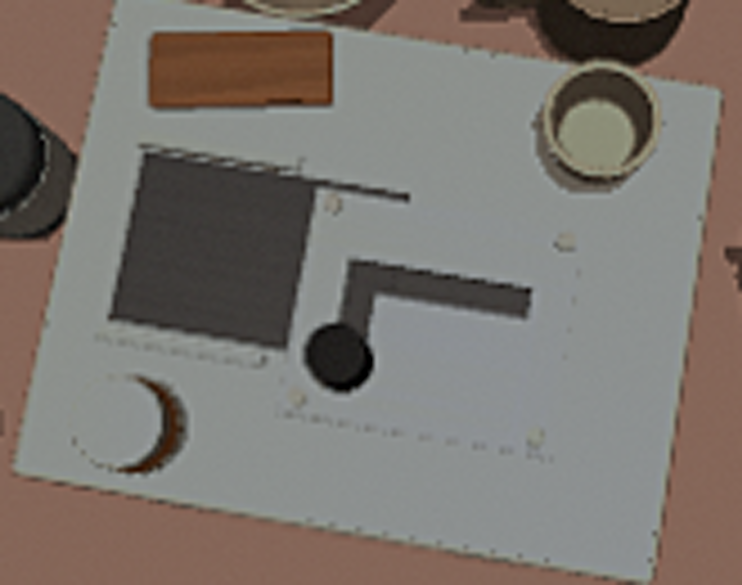

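The crop shows the knob at the end of the short leg (340,356), the vent fully covered, and the cup, rib and pot where they were. The top depth map puts the head at u 34.9, v 40.6, height 165 mm, which means seated.

```bash
python3 -c "
from h import *
ctrl.sign_off()"
```

```text
the job is handed in; nothing more can be done
```

The vent is shut and the knob is locked at the end of the short leg; I handed the job in at about 14 s of the 48 s allowed. With the fingers shut, I pushed the knob along the long leg until it hit the corner stop (8 N), then along the short leg to its end stop (6 N). Then I drew the hand back and clear.

**Knob:** the last top view puts it at u 34.9, v 40.6 mm, within about 1 mm of where I worked out the slot end to be (35, 40). Its head top is at 165 mm, so it is seated. The shutter covers the vent.

**Bystanders:** all seven came out within a few millimetres of the first readings, which is the detector's noise. The exception was the top camera's first rib reading, a false detection on the knob. The lid crops before and after show the rib in the same place.

**Hand:** it is clear of everything, with under 1 N on the force sensor.

**Disagreements:** the knob detector differed from the depth measurement by up to 5 mm in v, and gave a few false hits while the hand hid the knob. I relied on the depth map and the contact forces instead. The sign-off itself reports no verdict.

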